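Screw down the loose wing nut of a sharpening-stone holder

ROBOT

A 6-joint arm with a two-finger parallel gripper is mounted at the origin on a cart in front of the work surface, level with it; the furniture and walls round the work are solid. World frame = base frame: x ahead of the robot, y to its left, z up, the work surface at z = 0. Lengths are in m, angles in rad, forces in N, time in s.
With the tool pointing down it reaches from about 0.35 to 0.775 m from the base axis. Payload 7.3 kg.
Tool frame: the origin (TCP) lies on the centre line of the jaws, within the pads' length; the fingertips stand ahead of it and the grasp point (between the pads) lies 11 mm behind it (robot.nose_length is the z of the fingertips in the tool frame, in m); z points along the fingers, y is the line along which they close (so a half turn about z gives the same grasp; the last joint's range is limited). The gripper opens to 92 mm and grips with 3 to 60 N. Pads are 19 mm wide; open, the fingers measure 130 mm over their backs; the gripper's body (75 mm by 190 mm) begins 47 mm behind the grasp point.
Start: joints at [1.126, 0.342, 1.524, -0, 1.275, -0.146], TCP at [0.155, 0.502, 0.235] pointing down, gripper open.
Joint ranges: [-2.53, 2.53], [-0.77, 2.02], [0.04, 2.7], [-1, 4.14], [0.28, 2.66], [-3.11, 3.11]. Speed limits (rad/s): [2.57, 2.57, 3.14, 3.14, 3.14, 3.14].

INTERFACE

Orientations are given as [roll, pitch, yaw] about the fixed x, y, z axes, in that order (R = Rz(yaw) Ry(pitch) Rx(roll)).
In Python, from cell import robot, cams gives the robot as it stands. The module is installed in compiled form; this text tells all that it offers.
- The arm moves only by the tool carry_out, never from a script. Its argument "deltas" is a list of rows, each a list of 7 numbers: the shift along the tool's x, y, z in cm, then the turn, a rotation vector about the tool's x, y, z in rad, then the opening, from 0 (shut) to 1 (fully open). A call has exactly 8 rows; each row shifts and turns the commanded pose from where the row before left it, along the tool's axes as they then stand; what a row does not reach is not made up. A row lasts 1/12 s, in which the tool goes at most 41.7 mm and 7.16 degrees, less where a joint would pass 70% of its speed; a pose out of reach is approached as far as the arm can. A call is refused whole if a number of a shift passes 4.17 or a number of a turn 0.125, either way. A call with a gripper value outside its range is refused whole. The fingers move at their own pace and stop on an object; "force" is the grip in N (left out, the last holds). Time passes only in rows, so rows that do not move let the fingers close, or fill a call up. It gives the time, the measured TCP pose, the force, the opening and the grip force at its end, in the units of the state.
- robot.observe(): the state, without advancing time (a new reading comes with each control period).
- cams.read_camera(name): name is "side" or "top"; returns a dict with "image" (384x512x3 uint8, blue, green, red), "depth" (384x512 float32, m along the optical axis (not along the pixel's ray), 0 where there is no reading), "fx", "fy", "cx", "cy" (pixels), "D" ([k1, k2, p1, p2, k3] as OpenCV has them; the pictures are not rectified), "world_to_cam" (4x4, takes a point from world to camera coordinates). Camera axes: x right, y up, looking along -z (the intrinsics and any distortion apply to the point x, -y, -z); pixel columns grow to the right and rows downward; lengths in m; the calibration is good to about 2 mm. A picture is of the moment at which its call begins.
- robot.hand_in(): hands the job in; it is judged then, once.
The state is a dict: "time": time; "qpos": joint angles; "qvel": joint speeds; "joint_efforts": joint torques, N m; "tool_pos": TCP position; "tool_rot": TCP orientation; "contact_force": force on the tool from outside, world axes, zero at the start; "torque": the same for the moment, N m; "opening": finger opening in m; "grip_force": force on a finger pad.
Only numpy, scipy, OpenCV 4.12 (cv2) and the standard library are available. Lean on these libraries where they do the work, as an engineer would, in place of code of your own. Each camera call takes 0.05 s, during which the arm holds its last target. There are 200 camera calls.

TASK

One of the two wing nuts on the sharpening-stone holder is still screwed up off its clamp plate. Push its wings round clockwise with a fingertip, stroke after stroke, until it is fully home on the plate and stops turning. Do not take the nut between the fingers, leave the other nut tight, do not lift or shove the holder, and leave the things around it alone.

Things in the scene. Friction and masses are not known exactly. Their poses are not given: they have to be found in the camera images.
- stone_holder: loose wooden base 236 (own x) x 76 x 24 mm on rubber feet, about 1.4 kg, at almost any yaw. On it a grey sharpening stone 150 x 60 mm, top at 44 mm. Over each stone end a steel clamp plate 52 x 34 mm, top 50 mm above the worktop, with an upright stud 88 mm from the middle (loose nut at own x +88 mm, tight nut at -88 mm), ending at 76 mm. Origin: centre of the underside, on the worktop; z up
- loose_nut (a joint): turn of the loose wing nut about its upright stud, rad; 0 = fully home on the clamp plate (hard stop), positive = unscrewed (anticlockwise from above). Clockwise tightens; it sinks 5 mm a turn. It starts 6 to 9.5 rad up, so its wings stand 5 to 8 mm higher than the other nut's. Friction about 0.03 N m; it stays where it is left
- loose_nut_centre (a point): middle of the loose nut's underside, on the stud's axis (50 mm above the worktop when home); turns and sinks with the nut. Own x along the wings, z up. Steel nut: hub 23 mm across, 15 mm high; two opposite upright flat wings 6 mm thick (own y -3 to +3 mm) reaching 38 mm either side of the axis, from 5 mm (at the hub) or 8 mm (at the ends) up to 27 mm above this point
- tight_nut (a joint): turn of the other, equal wing nut, rad; 0 = fully home, where it starts and must stay; positive = unscrewed (anticlockwise); friction about 0.12 N m
- tight_nut_centre (a point): middle of the tight nut's underside, on its stud's axis; axes as for the loose nut
- orange_cup: plain orange cup with a handle, 78 x 105 x 76 mm high, upright; origin: centre of its underside; a bystander
- spice_jar: round spice jar with a red cap, 45 mm across, 106 mm high; origin: centre of its underside; a bystander
- tape_measure: yellow tape measure, 65 x 81 x 34 mm high, lying flat; origin: centre of its underside; a bystander

How it is judged:
At the end, for the whole second after the job is handed in: the loose nut is within 0.2 rad of fully home and at rest, the other nut still within 0.2 rad of home, the holder flat and within 30 mm of where it stood, and cup, spice jar and tape measure upright within 20 mm of where they stood (value of joint each of loose_nut, tight_nut below 0.2 rad and velocity of joint loose_nut between -0.1 and 0.1 rad/s and distance of stone_holder from where it was at the start of the episode below 0.03 m and angle between stone_holder's own z axis and vertical below 0.05 rad and linear speed of stone_holder below 0.01 m/s and distance of each of orange_cup, spice_jar, tape_measure from where it was at the start of the episode below 0.02 m and angle between each of orange_cup, spice_jar, tape_measure's own z axis and vertical below 0.15 rad); the robot touches nothing.
It fails at once if the loose nut is taken between the fingers (x of the grasp point in the frame of loose_nut_centre between -0.038 and 0.038 m and y of the grasp point in the frame of loose_nut_centre between -0.006 and 0.006 m and z of the grasp point in the frame of loose_nut_centre below 0.038 m).
It fails at once if the holder is lifted or tipped (height (world z) of stone_holder above 0.008 m or angle between stone_holder's own z axis and vertical above 0.12 rad).
It fails at once if the holder is shoved more than 30 mm (distance of stone_holder from where it was at the start of the episode above 0.03 m).
It fails at once if the tight nut is loosened (value of joint tight_nut above 0.3 rad).
It fails at once if cup, spice jar or tape measure is moved or knocked over (distance of any of orange_cup, spice_jar, tape_measure from where it was at the start of the episode above 0.02 m or angle between any of orange_cup, spice_jar, tape_measure's own z axis and vertical above 0.3 rad).
It also fails if it takes over 58 s, if anything falls off the work surface, if the arm or the gripper's body presses on something with over 40 N, if the wrist force passes 120 N, or if a joint passes its speed limit or range.

## Working session

There is one attempt and no reset: what is moved stays moved. The work goes in short steps, Python scripts to look and compute and a tool call to move; the robot and the scene stay as the last step left them, time stands still between calls to the robot, and variables do not carry over. Pictures are saved under pics/ and viewed, at most 13 in all, crops included, and the job is handed in when it is done.

Besides the shell and the picture viewer there is one more tool, called by a JSON object that holds its "op" and its "data". carry_out: Moves the arm, as the interface text tells. Its arguments: {"type":"object","properties":{"deltas":{"type":"array","items":{"type":"array","items":{"type":"number"}}},"force":{"type":"number"}},"required":["deltas"]}

```bash
mkdir -p pics; cat > h.py <<'E'
import numpy as np, cv2
from cell import robot, cams
def pts(c):
    d=c["depth"];h,w=d.shape
    K=np.array([[c["fx"],0,c["cx"]],[0,c["fy"],c["cy"]],[0,0,1]])
    v,u=np.mgrid[0:h,0:w]
    n=cv2.undistortPoints(np.stack([u,v],-1).reshape(-1,1,2).astype(float),K,np.array(c["D"],float)).reshape(h,w,2)
    P=np.stack([n[...,0]*d,-n[...,1]*d,-d,np.ones_like(d)],-1)
    W=P@np.linalg.inv(c["world_to_cam"]).T
    W[d==0]=np.nan
    return W[...,:3]
E
python3 - <<'E'
from h import *
s=robot.observe();print(s["tool_pos"],s["tool_rot"],s["opening"],s["contact_force"],robot.nose_length)
for n in("top","side"):
    c=cams.read_camera(n);cv2.imwrite(f"pics/{n}0.png",c["image"]);np.savez(f"{n}0.npz",**c)
    print(n,np.linalg.inv(c["world_to_cam"])[:3].round(3).tolist(),c["fx"],(c["depth"]==0).mean())
E
```

```text
[0.15435636 0.50137797 0.23404224] [-3.14006104e+00 -2.18648986e-04  2.84277874e+00] 0.09152194560485044 [0.17883226 0.11399907 0.08348851] 0.008
top [[-0.023, 0.976, -0.217, 0.259], [-1.0, -0.022, 0.009, 0.028], [0.004, 0.217, 0.976, 1.374]] 478.65121077453983 0.0038706461588541665
side [[-0.97, 0.193, -0.15, 0.372], [-0.244, -0.721, 0.649, 0.813], [0.017, 0.666, 0.746, 0.972]] 403.6411501823687 0.037628173828125
```

View pics/top0.png

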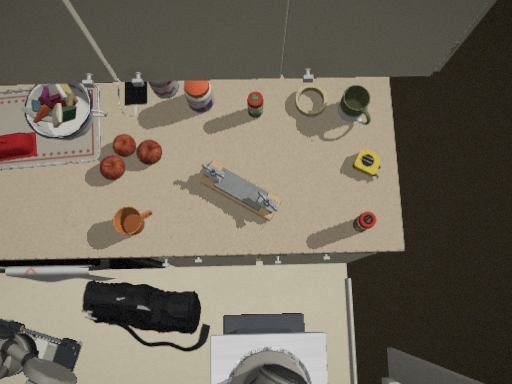

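View pics/side0.png

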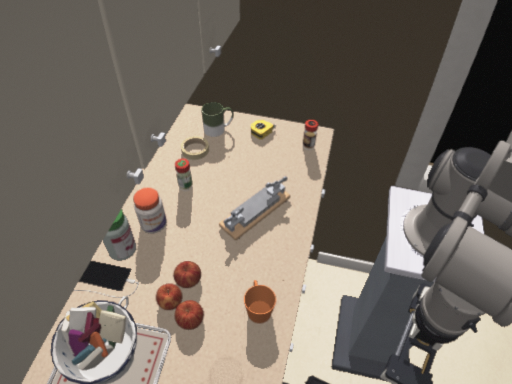

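The top view shows the holder at about (241,190), with nuts at about (212,173) and (267,203). The cup (130,221), the jar (365,221) and the tape measure (368,162) are all well clear of it. Next I'll measure from depth.

```bash
cat >> h.py <<'E'
def cloud(name,c=None):
    c=c or cams.read_camera(name); W=pts(c); return c,W
E
python3 - <<'E'
from h import *
for n,box in(("top",(150,225,190,290)),("side",(170,245,205,300))):
    c=dict(np.load(f"{n}0.npz"));W=pts(c)
    r0,r1,c0,c1=box; w=W[r0:r1,c0:c1].reshape(-1,3); w=w[np.isfinite(w).all(1)]
    tab=w[w[:,2]<.008];print(n,"table z",np.median(tab[:,2]))
    b=w[(w[:,2]>.014)&(w[:,2]<.1)]
    (cx,cy),sz,a=cv2.minAreaRect(b[:,:2].astype(np.float32)*1000);print("rect",cx,cy,sz,a,"zmax",b[:,2].max())
    hi=b[b[:,2]>.058]
    k,l=cv2.connectedComponents(np.uint8(np.nan_to_num(W[r0:r1,c0:c1,2])>.058)*255)
    for i in range(1,k):
        q=W[r0:r1,c0:c1][l==i]
        if len(q)<8: continue
        m=q.mean(0);u,s,v=np.linalg.svd((q-m)[:,:2]);print(len(q),"mean",m.round(4),"zmax pct",np.percentile(q[:,2],[50,80,95]).round(4),"ang",np.degrees(np.arctan2(v[0,1],v[0,0])).round(1),"ext",np.ptp((q-m)[:,:2]@v.T,axis=0).round(4))
    im=c["image"][r0:r1,c0:c1];cv2.imwrite(f"pics/{n}0c.png",cv2.resize(im,None,fx=7,fy=7,interpolation=cv2.INTER_CUBIC))
E
```

```text
top table z -0.00031439015183687413
rect 553.0390625 65.0848388671875 (246.79989624023438, 77.09552764892578) 58.74745559692383 zmax 0.0884655859052994
91 mean [0.5977 0.1404 0.0687] zmax pct [0.0689 0.0732 0.0775] ang -120.9 ext [0.0716 0.0193]
109 mean [ 0.5069 -0.0093  0.074 ] zmax pct [0.0744 0.0807 0.0832] ang -137.8 ext [0.0732 0.0227]
side table z -0.000980372959489939
rect 546.3486328125 71.9873046875 (249.4875946044922, 77.8726806640625) 55.03327560424805 zmax 0.08355654889609931
108 mean [ 0.504  -0.0033  0.0721] zmax pct [0.072  0.0766 0.0824] ang 41.8 ext [0.0756 0.0178]
97 mean [0.5959 0.1469 0.0682] zmax pct [0.0681 0.0734 0.0755] ang 56.8 ext [0.0714 0.0155]
```

View pics/top0c.png

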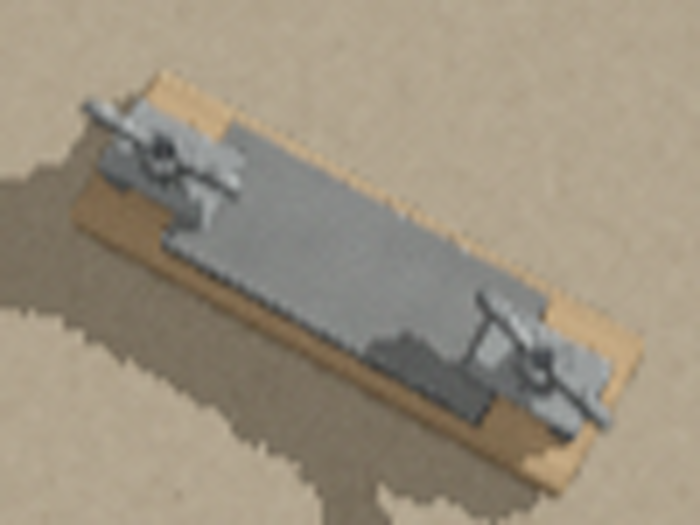

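View pics/side0c.png

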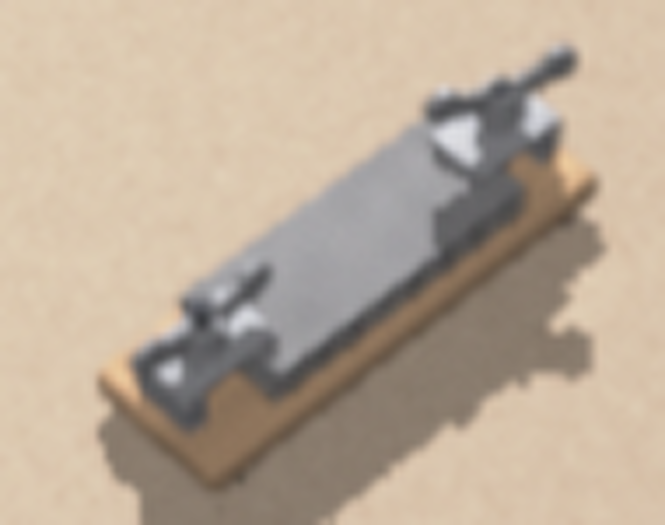

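The near nut, at about (0.505, -0.006), is the loose one: its wing tops are near 83 mm, against about 77 mm for the other. Its wing line lies at about 42°. My plan is to shut the fingers and push one wing with the back of a finger, moving the tip in an arc round the stud while the tool turns with it.

```bash
cat > m.py <<'E'
import sys
from h import *
from scipy.spatial.transform import Rotation as R
C=np.array([.5055,-.006])
def target(psi,r=28,off=22,c=C):   # TCP xy with tool x along the wing (psi), finger back off mm behind the wing plane
    x=np.array([np.cos(psi),np.sin(psi)]);y=np.array([x[1],-x[0]])
    return c+(r*x-off*y)/1000
def rows(pos,psi,n):
    s=robot.observe();p=np.array(s["tool_pos"]);yaw=s["tool_rot"][2]
    q=s["qpos"][5]
    d=(np.array(pos)-p)/n; a=(psi-yaw+np.pi)%(2*np.pi)-np.pi; a/=n
    print("q6",round(q,2),"yaw",round(yaw,3),"pos",p.round(4))
    for i in range(n):
        t=yaw+a*i;X=np.array([np.cos(t),np.sin(t),0]);Y=np.array([X[1],-X[0],0])
        print([round(float(v),2) for v in (d@X*100,d@Y*100,-d[2]*100)],"rz",round(-a,3))
E
python3 - <<'E'
from m import *
psi=np.radians(242);t=target(psi);print(t)
s=robot.observe()
rows([*t,.16],s["tool_rot"][2],16)
E
```

```text
[ 0.51177964 -0.04105091]
q6 -0.15 yaw 2.843 pos [0.1544 0.5014 0.2341]
[-3.13, -2.58, 0.46] rz -0.0
[-3.13, -2.58, 0.46] rz -0.0
[-3.13, -2.58, 0.46] rz -0.0
[-3.13, -2.58, 0.46] rz -0.0
[-3.13, -2.58, 0.46] rz -0.0
[-3.13, -2.58, 0.46] rz -0.0
[-3.13, -2.58, 0.46] rz -0.0
[-3.13, -2.58, 0.46] rz -0.0
[-3.13, -2.58, 0.46] rz -0.0
[-3.13, -2.58, 0.46] rz -0.0
[-3.13, -2.58, 0.46] rz -0.0
[-3.13, -2.58, 0.46] rz -0.0
[-3.13, -2.58, 0.46] rz -0.0
[-3.13, -2.58, 0.46] rz -0.0
[-3.13, -2.58, 0.46] rz -0.0
[-3.13, -2.58, 0.46] rz -0.0
```

{"op": "carry_out", "data": {"deltas": [[-3.1,-2.55,0.4,0,0,0,0],[-3.1,-2.55,0.4,0,0,0,0],[-3.1,-2.55,0.4,0,0,0,0],[-3.1,-2.55,0.4,0,0,0,0],[-3.1,-2.55,0.4,0,0,0,0],[-3.1,-2.55,0.4,0,0,0,0],[-3.1,-2.55,0.4,0,0,0,0],[-3.1,-2.55,0.4,0,0,0,0]], "force": 10}}

```text
time: 0.77
tool_pos: [0.3319, 0.232, 0.2025]
tool_rot: [3.142, -0.0, 2.843]
contact_force: [0.7, 0.6, -0.4]
opening: 0.0431
grip_force: 0.0
```

{"op": "carry_out", "data": {"deltas": [[-3.1,-2.55,0.4,0,0,0,0],[-3.1,-2.55,0.4,0,0,0,0],[-3.1,-2.55,0.4,0,0,0,0],[-3.1,-2.55,0.4,0,0,0,0],[-3.1,-2.55,0.4,0,0,0,0],[-3.1,-2.55,0.4,0,0,0,0],[0,0,0,0,0,0,0],[0,0,0,0,0,0,0]]}}

```text
time: 1.43
tool_pos: [0.4645, 0.0313, 0.1779]
tool_rot: [-3.141, -0.002, 2.839]
contact_force: [0.1, 0.6, -0.4]
opening: 0.0005
grip_force: 0.0
```

```bash
python3 - <<'E'
from m import *
psi=np.radians(242);t=target(psi)
rows([*t,.13],psi,16)
E
```

```text
q6 -1.37 yaw 2.839 pos [0.4645 0.0313 0.1779]
[-0.42, -0.34, 0.3] rz -0.087
[-0.39, -0.38, 0.3] rz -0.087
[-0.35, -0.41, 0.3] rz -0.087
[-0.31, -0.44, 0.3] rz -0.087
[-0.28, -0.46, 0.3] rz -0.087
[-0.23, -0.49, 0.3] rz -0.087
[-0.19, -0.5, 0.3] rz -0.087
[-0.15, -0.52, 0.3] rz -0.087
[-0.1, -0.53, 0.3] rz -0.087
[-0.06, -0.54, 0.3] rz -0.087
[-0.01, -0.54, 0.3] rz -0.087
[0.04, -0.54, 0.3] rz -0.087
[0.08, -0.53, 0.3] rz -0.087
[0.13, -0.52, 0.3] rz -0.087
[0.17, -0.51, 0.3] rz -0.087
[0.22, -0.49, 0.3] rz -0.087
```

{"op": "carry_out", "data": {"deltas": [[-0.42,-0.34,0.3,0,0,-0.087,0],[-0.39,-0.38,0.3,0,0,-0.087,0],[-0.35,-0.41,0.3,0,0,-0.087,0],[-0.31,-0.44,0.3,0,0,-0.087,0],[-0.28,-0.46,0.3,0,0,-0.087,0],[-0.23,-0.49,0.3,0,0,-0.087,0],[-0.19,-0.5,0.3,0,0,-0.087,0],[-0.15,-0.52,0.3,0,0,-0.087,0]]}}

```text
time: 2.1
tool_pos: [0.4873, -0.0017, 0.1546]
tool_rot: [3.141, -0.001, -2.738]
contact_force: [0.6, -0.5, -0.9]
opening: 0.0003
grip_force: 0.0
```

{"op": "carry_out", "data": {"deltas": [[-0.1,-0.53,0.3,0,0,-0.087,0],[-0.06,-0.54,0.3,0,0,-0.087,0],[-0.01,-0.54,0.3,0,0,-0.087,0],[0.04,-0.54,0.3,0,0,-0.087,0],[0.08,-0.53,0.3,0,0,-0.087,0],[0.13,-0.52,0.3,0,0,-0.087,0],[0.17,-0.51,0.3,0,0,-0.087,0],[0.22,-0.49,0.3,0,0,-0.087,0]]}}

```text
time: 2.77
tool_pos: [0.5114, -0.0374, 0.1306]
tool_rot: [3.141, 0.0, -2.042]
contact_force: [-0.1, -1.3, 0.2]
opening: 0.0006
grip_force: 0.0
```

```bash
python3 - <<'E'
from m import *
psi=np.radians(242);t=target(psi)
rows([*t,.076],psi,1)
c=cams.read_camera("side");cv2.imwrite("pics/s1.png",cv2.resize(c["image"][150:270,180:340],None,fx=5,fy=5,interpolation=cv2.INTER_CUBIC))
E
```

```text
q6 -2.89 yaw -2.042 pos [ 0.5114 -0.0374  0.1306]
[0.31, -0.2, 5.46] rz 0.017
```

View pics/s1.png

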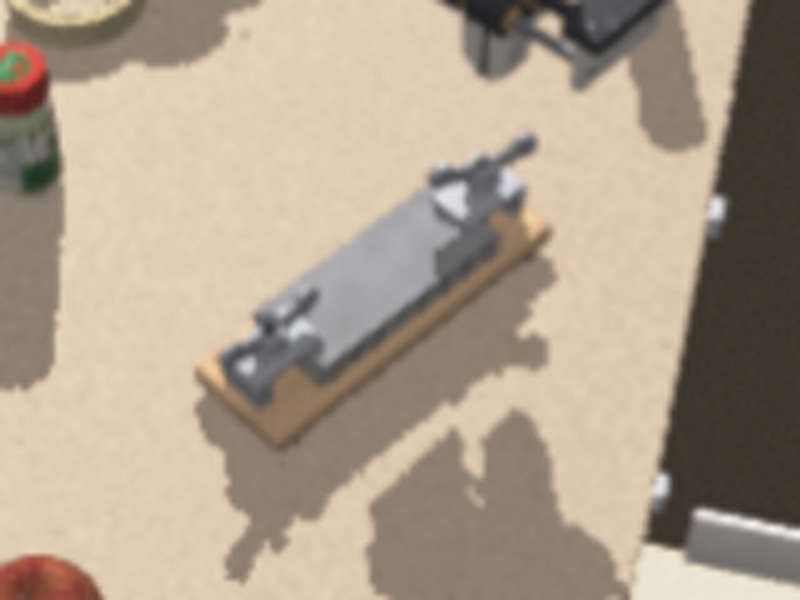

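The crop shows the fingertip at about (495,60), beyond and above the loose nut at (485,170), with nothing touched. Next I'll descend behind the wing.

{"op": "carry_out", "data": {"deltas": [[0.1,-0.1,0.9,0,0,0,0],[0.1,-0.1,0.9,0,0,0,0],[0.1,0,0.9,0,0,0,0],[0,0,0.9,0,0,0,0],[0,0,0.9,0,0,0,0],[0,0,0.6,0,0,0,0],[0,0,0.3,0,0,0,0],[0,0,0,0,0,0,0]]}}

```text
time: 3.48
tool_pos: [0.512, -0.0425, 0.0758]
tool_rot: [3.14, -0.0, -2.049]
contact_force: [0.5, -0.2, -0.2]
opening: 0.0006
grip_force: 0.0
```

```bash
python3 - <<'E'
from m import *
psi=np.radians(242);t=target(psi)
rows([*t,.076],psi,1)
# constant twist row for clockwise step w
w=.08
yaw=robot.observe()["tool_rot"][2]
p=np.array(robot.observe()["tool_pos"][:2])
for k in range(9):
    a=yaw-w*k; b=a-w
    d=target(b)-target(a); x=np.array([np.cos(a),np.sin(a)]);y=np.array([x[1],-x[0]])
    if k<2:print((d@x*100).round(3),(d@y*100).round(3))
E
```

```text
q6 -2.9 yaw -2.049 pos [ 0.512  -0.0425  0.0758]
[-0.12, 0.08, -0.02] rz 0.011
0.167 0.231
0.167 0.231
```

{"op": "carry_out", "data": {"deltas": [[0.05,0.31,0,0,0,0.08,0],[0.17,0.23,0,0,0,0.08,0],[0.17,0.23,0,0,0,0.08,0],[0.17,0.23,0,0,0,0.08,0],[0.17,0.23,0,0,0,0.08,0],[0.17,0.23,0,0,0,0.08,0],[0.17,0.23,0,0,0,0.08,0],[0.17,0.23,0,0,0,0.08,0]]}}

```text
time: 4.15
tool_pos: [0.4907, -0.0387, 0.0773]
tool_rot: [-3.14, 0.002, -2.693]
contact_force: [0.4, -0.9, -0.2]
opening: 0.0004
grip_force: 0.5
```

```bash
python3 - <<'E'
from m import *
s=robot.observe();y=s["tool_rot"][2]
rows([*target(y),.076],y,1)
c=cams.read_camera("top");cv2.imwrite("pics/t2.png",cv2.resize(c["image"][150:230,190:300],None,fx=7,fy=7,interpolation=cv2.INTER_CUBIC))
E
```

```text
q6 -2.25 yaw -2.693 pos [ 0.4907 -0.0387  0.0773]
[0.05, 0.11, 0.13] rz -0.0
```

View pics/t2.png

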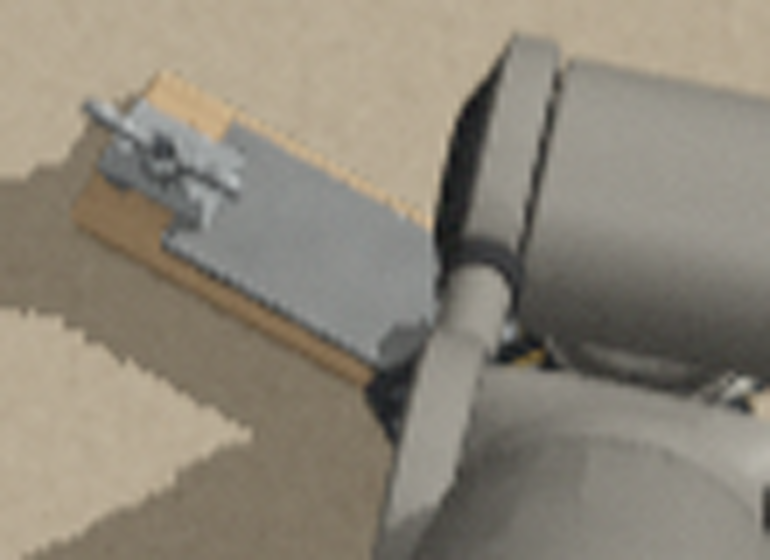

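The top view shows the arm hiding the loose nut. The holder hasn't moved, with the tight nut still at (165,150). The small contact force fits a push, so I'll keep going.

{"op": "carry_out", "data": {"deltas": [[0.22,0.34,0.05,0,0,0.1,0],[0.21,0.3,0.05,0,0,0.1,0],[0.21,0.29,0,0,0,0.1,0],[0.21,0.29,0,0,0,0.1,0],[0.21,0.29,0,0,0,0.1,0],[0.21,0.29,0,0,0,0.1,0],[0.21,0.29,0,0,0,0.1,0],[0.21,0.29,0,0,0,0.1,0]]}}

```text
time: 4.87
tool_pos: [0.4714, -0.0173, 0.0762]
tool_rot: [3.142, 0.001, 2.792]
contact_force: [1.5, -1.4, -0.4]
opening: 0.0004
grip_force: 0.5
```

```bash
python3 - <<'E'
from m import *
s=robot.observe();y=s["tool_rot"][2]
rows([*target(y),.076],y,1)
c=cams.read_camera("side");cv2.imwrite("pics/s3.png",cv2.resize(c["image"][150:270,180:340],None,fx=5,fy=5,interpolation=cv2.INTER_CUBIC))
E
```

```text
q6 -1.42 yaw 2.792 pos [ 0.4714 -0.0173  0.0762]
[-0.01, 0.03, 0.02] rz -0.0
```

View pics/s3.png

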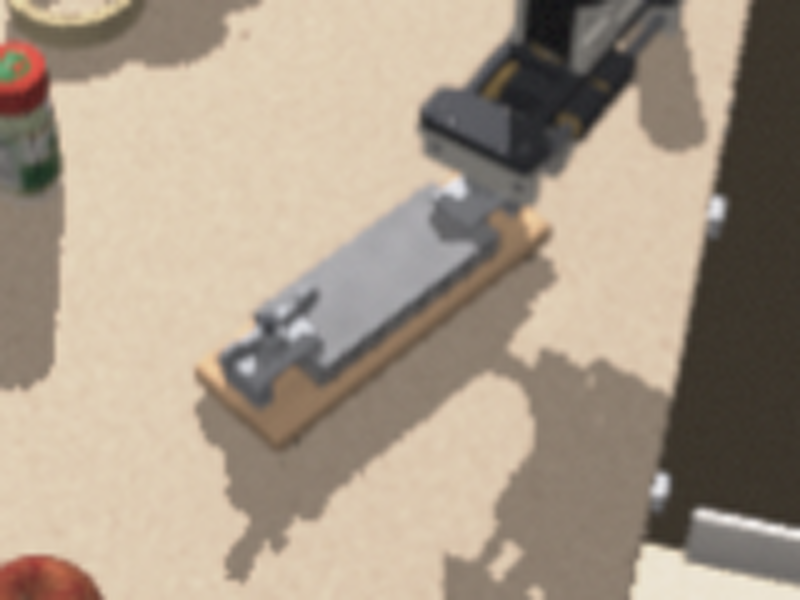

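The side view shows the fingertip at about (500,190), at the loose nut. The holder is unmoved and the tight nut is untouched at (285,310).

{"op": "carry_out", "data": {"deltas": [[0.2,0.31,0,0,0,0.1,0],[0.21,0.29,0,0,0,0.1,0],[0.21,0.29,0,0,0,0.1,0],[0.21,0.29,0,0,0,0.1,0],[0.21,0.29,0,0,0,0.1,0],[0.21,0.29,0,0,0,0.1,0],[0.21,0.29,0,0,0,0.1,0],[0.21,0.29,0,0,0,0.1,0]]}}

```text
time: 5.58
tool_pos: [0.473, 0.0109, 0.0759]
tool_rot: [-3.141, -0.0, 1.994]
contact_force: [-1.1, -1.0, 0.1]
opening: 0.0007
grip_force: 0.5
```

{"op": "carry_out", "data": {"deltas": [[0.21,0.29,0,0,0,0.1,0],[0.21,0.29,0,0,0,0.1,0],[0.21,0.29,0,0,0,0.1,0],[0.21,0.29,0,0,0,0.1,0],[0.21,0.29,0,0,0,0.1,0],[0.21,0.29,0,0,0,0.1,0],[0.21,0.29,0,0,0,0.1,0],[0.21,0.29,0,0,0,0.1,0]]}}

```text
time: 6.25
tool_pos: [0.4943, 0.0292, 0.0758]
tool_rot: [-3.141, -0.0, 1.194]
contact_force: [-0.8, 1.6, 0.5]
opening: 0.0007
grip_force: 0.7
```

```bash
python3 - <<'E'
from m import *
s=robot.observe();y=s["tool_rot"][2]
rows([*target(y),.075],y,1)
c=cams.read_camera("side");cv2.imwrite("pics/s4.png",cv2.resize(c["image"][150:270,180:340],None,fx=5,fy=5,interpolation=cv2.INTER_CUBIC))
E
```

```text
q6 0.28 yaw 1.194 pos [0.4943 0.0292 0.0758]
[-0.06, 0.13, 0.08] rz -0.0
```

View pics/s4.png

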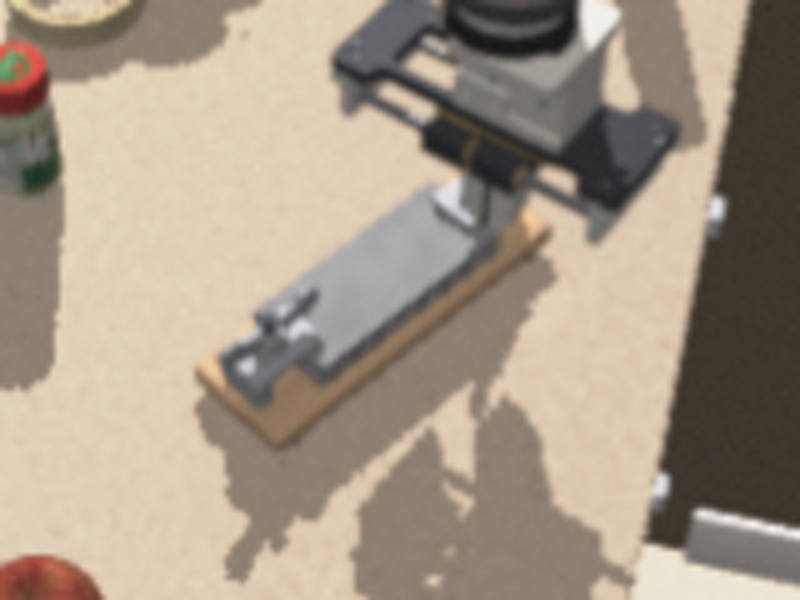

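The shut fingers are at the nut, about (495,200), pressing lightly. The holder still hasn't moved, so I'll continue the stroke.

{"op": "carry_out", "data": {"deltas": [[0.18,0.36,0,0,0,0.1,0],[0.18,0.34,0,0,0,0.1,0],[0.21,0.29,0,0,0,0.1,0],[0.21,0.29,0,0,0,0.1,0],[0.21,0.29,0,0,0,0.1,0],[0.21,0.29,0,0,0,0.1,0],[0.21,0.29,0,0,0,0.1,0],[0.21,0.29,0,0,0,0.1,0]]}}

```text
time: 6.97
tool_pos: [0.5234, 0.0252, 0.076]
tool_rot: [-3.141, -0.001, 0.396]
contact_force: [-1.4, 1.1, -0.2]
opening: 0.0003
grip_force: 0.6
```

{"op": "carry_out", "data": {"deltas": [[0.21,0.29,0,0,0,0.1,0],[0.21,0.29,0,0,0,0.1,0],[0.21,0.29,0,0,0,0.1,0],[0.21,0.29,0,0,0,0.1,0],[0.21,0.29,0,0,0,0.1,0],[0.21,0.29,0,0,0,0.1,0],[0.21,0.29,0,0,0,0.1,0],[0.21,0.29,0,0,0,0.1,0]]}}

```text
time: 7.63
tool_pos: [0.5411, 0.0031, 0.0761]
tool_rot: [-3.141, -0.001, -0.404]
contact_force: [0.4, 0.4, 0.4]
opening: 0.0003
grip_force: 0.6
```

```bash
python3 - <<'E'
from m import *
s=robot.observe();y=s["tool_rot"][2]
rows([*target(y),.075],y,1)
E
```

```text
q6 1.84 yaw -0.404 pos [0.5411 0.0031 0.0761]
[-0.12, 0.04, 0.11] rz -0.0
```

{"op": "carry_out", "data": {"deltas": [[0.17,0.34,0.1,0,0,0.11,0],[0.17,0.32,0,0,0,0.11,0],[0.22,0.32,0,0,0,0.11,0],[0.22,0.32,0,0,0,0.11,0],[0.22,0.32,0,0,0,0.11,0],[0.22,0.32,0,0,0,0.11,0],[0.22,0.32,0,0,0,0.11,0],[0.22,0.32,0,0,0,0.11,0]]}}

```text
time: 8.3
tool_pos: [0.5347, -0.0266, 0.0753]
tool_rot: [-3.139, -0.001, -1.285]
contact_force: [1.8, 0.5, -0.0]
opening: 0.0009
grip_force: 0.6
```

```bash
python3 - <<'E'
from m import *
s=robot.observe();y=s["tool_rot"][2];print(s["contact_force"])
rows([*target(y),.075],y,1)
E
```

```text
[ 1.84420365  0.54350635 -0.01895323]
q6 2.66 yaw -1.285 pos [ 0.5347 -0.0266  0.0753]
[-0.0, 0.02, 0.03] rz -0.0
```

{"op": "carry_out", "data": {"deltas": [[0,-0.6,-0.2,0,0,0,0],[0,-0.2,-1.2,0,0,0,0],[0,0,-1.4,0,0,0,0],[0,0,-1.2,0,0,-0.12,0],[0,0,0,0,0,-0.12,0],[0,0,0,0,0,-0.12,0],[0,0,0,0,0,-0.12,0],[0,0,0,0,0,-0.12,0]]}}

```text
time: 8.97
tool_pos: [0.542, -0.0237, 0.1151]
tool_rot: [-3.141, -0.0, -0.671]
contact_force: [0.3, 0.0, 0.2]
opening: 0.0001
grip_force: 0.0
```

{"op": "carry_out", "data": {"deltas": [[0,0,0,0,0,-0.12,0],[0,0,0,0,0,-0.12,0],[0,0,0,0,0,-0.12,0],[0,0,0,0,0,-0.12,0],[0,0,0,0,0,-0.12,0],[0,0,0,0,0,-0.12,0],[0,0,0,0,0,-0.12,0],[0,0,0,0,0,-0.12,0]]}}

```text
time: 9.63
tool_pos: [0.542, -0.0237, 0.115]
tool_rot: [3.142, -0.0, 0.289]
contact_force: [0.2, -0.1, 1.0]
opening: 0.0007
grip_force: 0.0
```

{"op": "carry_out", "data": {"deltas": [[0,0,0,0,0,-0.12,0],[0,0,0,0,0,-0.12,0],[0,0,0,0,0,-0.12,0],[0,0,0,0,0,-0.12,0],[0,0,0,0,0,-0.12,0],[0,0,0,0,0,-0.12,0],[0,0,0,0,0,-0.12,0],[0,0,0,0,0,-0.12,0]]}}

```text
time: 10.3
tool_pos: [0.542, -0.0236, 0.115]
tool_rot: [3.141, -0.0, 1.249]
contact_force: [-0.1, -0.7, 0.3]
opening: 0.0003
grip_force: 0.0
```

```bash
python3 - <<'E'
from m import *
s=robot.observe()
psi=2.22
rows([*target(psi),.11],psi,8)
E
```

```text
q6 0.14 yaw 1.249 pos [ 0.542  -0.0236  0.115 ]
[0.03, -0.95, 0.06] rz -0.121
[0.15, -0.94, 0.06] rz -0.121
[0.26, -0.91, 0.06] rz -0.121
[0.37, -0.87, 0.06] rz -0.121
[0.47, -0.82, 0.06] rz -0.121
[0.57, -0.76, 0.06] rz -0.121
[0.66, -0.68, 0.06] rz -0.121
[0.73, -0.6, 0.06] rz -0.121
```

{"op": "carry_out", "data": {"deltas": [[0.03,-0.95,0.05,0,0,-0.12,0],[0.15,-0.94,0.05,0,0,-0.12,0],[0.26,-0.91,0.05,0,0,-0.12,0],[0.37,-0.87,0.05,0,0,-0.12,0],[0.47,-0.82,0.05,0,0,-0.12,0],[0.57,-0.76,0.05,0,0,-0.12,0],[0.66,-0.68,0.05,0,0,-0.12,0],[0.73,-0.6,0.05,0,0,-0.12,0]]}}

```text
time: 10.97
tool_pos: [0.4711, 0.0044, 0.111]
tool_rot: [3.141, 0.0, 2.209]
contact_force: [0.2, 0.1, -0.5]
opening: 0.0005
grip_force: 0.0
```

```bash
python3 - <<'E'
from m import *
s=robot.observe();y=s["tool_rot"][2]
rows([*target(y),.074],y,1)
c=cams.read_camera("side");cv2.imwrite("pics/s5.png",cv2.resize(c["image"][160:230,240:330],None,fx=8,fy=8,interpolation=cv2.INTER_CUBIC))
E
```

```text
q6 -0.79 yaw 2.209 pos [0.4711 0.0044 0.111 ]
[-0.08, -0.06, 3.7] rz -0.0
```

View pics/s5.png

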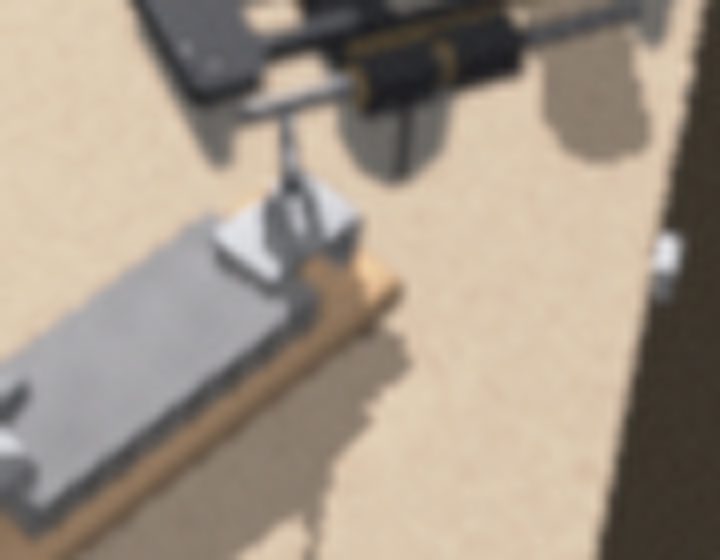

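The nut has turned as expected. Its wings now run towards the camera, up and down the picture at about (290,110)–(300,230), and the fingertip is clear at (395,170). I'll descend and start the second stroke.

{"op": "carry_out", "data": {"deltas": [[-0.08,-0.1,0.8,0,0,0,0],[0,0,0.9,0,0,0,0],[0,0,0.9,0,0,0,0],[0,0,0.7,0,0,0,0],[0,0,0.4,0,0,0,0],[0,0.04,0,0,0,0,0],[0.21,0.29,0,0,0,0.1,0],[0.21,0.29,0,0,0,0.1,0]]}}

```text
time: 11.68
tool_pos: [0.4738, 0.0097, 0.0736]
tool_rot: [-3.142, -0.0, 1.99]
contact_force: [-0.1, -1.2, 0.2]
opening: 0.0004
grip_force: 0.0
```

{"op": "carry_out", "data": {"deltas": [[0.21,0.29,0,0,0,0.1,0],[0.21,0.29,0,0,0,0.1,0],[0.21,0.29,0,0,0,0.1,0],[0.21,0.29,0,0,0,0.1,0],[0.21,0.29,0,0,0,0.1,0],[0.21,0.29,0,0,0,0.1,0],[0.21,0.29,0,0,0,0.1,0],[0,0,0,0,0,0,0]]}}

```text
time: 12.35
tool_pos: [0.492, 0.0268, 0.0738]
tool_rot: [3.141, -0.0, 1.291]
contact_force: [-0.1, 0.8, -0.3]
opening: 0.0002
grip_force: 0.3
```

```bash
python3 - <<'E'
from m import *
s=robot.observe();y=s["tool_rot"][2];print(s["contact_force"])
rows([*target(y),.074],y,1)
E
```

```text
[-0.08007484  0.83212198 -0.3432293 ]
q6 0.18 yaw 1.291 pos [0.492  0.0268 0.0738]
[0.02, 0.0, -0.02] rz -0.0
```

{"op": "carry_out", "data": {"deltas": [[0.13,0.17,0,0,0,0.06,0],[0.13,0.17,0,0,0,0.06,0],[0.13,0.17,0,0,0,0.06,0],[0.13,0.17,0,0,0,0.06,0],[0.13,0.17,0,0,0,0.06,0],[0.13,0.17,0,0,0,0.06,0],[0.13,0.17,0,0,0,0.06,0],[0.13,0.17,0,0,0,0.06,0]]}}

```text
time: 13.02
tool_pos: [0.5083, 0.0294, 0.0738]
tool_rot: [-3.141, -0.0, 0.815]
contact_force: [-1.0, 2.5, 1.0]
opening: 0.0004
grip_force: 0.6
```

{"op": "carry_out", "data": {"deltas": [[0.13,0.17,0,0,0,0.06,0],[0.13,0.17,0,0,0,0.06,0],[0.13,0.17,0,0,0,0.06,0],[0.13,0.17,0,0,0,0.06,0],[0.13,0.17,0,0,0,0.06,0],[0.13,0.17,0,0,0,0.06,0],[0.13,0.17,0,0,0,0.06,0],[0.13,0.17,0,0,0,0.06,0]]}}

```text
time: 13.68
tool_pos: [0.5248, 0.0242, 0.074]
tool_rot: [-3.142, -0.001, 0.335]
contact_force: [0.3, 1.5, 1.1]
opening: 0.0008
grip_force: 0.8
```

{"op": "carry_out", "data": {"deltas": [[0.13,0.17,0,0,0,0.06,0],[0.13,0.17,0,0,0,0.06,0],[0.13,0.17,0,0,0,0.06,0],[0.13,0.17,0,0,0,0.06,0],[0.13,0.17,0,0,0,0.06,0],[0.13,0.17,0,0,0,0.06,0],[0.13,0.17,0,0,0,0.06,0],[0.13,0.17,0,0,0,0.06,0]]}}

```text
time: 14.35
tool_pos: [0.5369, 0.012, 0.074]
tool_rot: [-3.141, -0.001, -0.145]
contact_force: [1.3, 2.3, -0.1]
opening: 0.0002
grip_force: 0.7
```

```bash
python3 - <<'E'
from m import *
s=robot.observe();y=s["tool_rot"][2];print(s["contact_force"])
rows([*target(y),.073],y,1)
E
```

```text
[ 1.25086831  2.31744639 -0.08057868]
q6 1.59 yaw -0.145 pos [0.5369 0.012  0.074 ]
[-0.05, 0.03, 0.1] rz -0.0
```

{"op": "carry_out", "data": {"deltas": [[0.1,0.19,0,0,0,0.06,0],[0.12,0.17,0,0,0,0.06,0],[0.13,0.17,0,0,0,0.06,0],[0.13,0.17,0,0,0,0.06,0],[0.13,0.17,0,0,0,0.06,0],[0.13,0.17,0,0,0,0.06,0],[0.13,0.17,0,0,0,0.06,0],[0.13,0.17,0,0,0,0.06,0]]}}

```text
time: 15.02
tool_pos: [0.5415, -0.0046, 0.074]
tool_rot: [-3.141, -0.001, -0.625]
contact_force: [0.7, 1.5, 0.8]
opening: 0.0005
grip_force: 0.6
```

{"op": "carry_out", "data": {"deltas": [[0.13,0.17,0,0,0,0.06,0],[0.13,0.17,0,0,0,0.06,0],[0.13,0.17,0,0,0,0.06,0],[0.13,0.17,0,0,0,0.06,0],[0.13,0.17,0,0,0,0.06,0],[0.13,0.17,0,0,0,0.06,0],[0.13,0.17,0,0,0,0.06,0],[0.13,0.17,0,0,0,0.06,0]]}}

```text
time: 15.68
tool_pos: [0.5382, -0.0212, 0.0739]
tool_rot: [-3.14, -0.0, -1.105]
contact_force: [-0.2, 1.0, -0.2]
opening: 0.0002
grip_force: 0.5
```

{"op": "carry_out", "data": {"deltas": [[0.13,0.17,0,0,0,0.06,0],[0.13,0.17,0,0,0,0.06,0],[0.13,0.17,0,0,0,0.06,0],[0.13,0.17,0,0,0,0.06,0],[0.13,0.17,0,0,0,0.06,0],[0.13,0.17,0,0,0,0.06,0],[0.13,0.17,0,0,0,0.06,0],[0,0,0,0,0,0,0]]}}

```text
time: 16.35
tool_pos: [0.5292, -0.0333, 0.074]
tool_rot: [-3.141, -0.0, -1.525]
contact_force: [0.7, 0.6, -0.0]
opening: 0.0002
grip_force: 0.5
```

```bash
python3 - <<'E'
from m import *
s=robot.observe();y=s["tool_rot"][2];print(s["contact_force"])
rows([*target(y),.073],y,1)
E
```

```text
[ 0.74307756  0.57255885 -0.00814874]
q6 2.89 yaw -1.525 pos [ 0.5292 -0.0333  0.074 ]
[-0.04, 0.04, 0.1] rz -0.0
```

No stop yet after about 8.5 rad of turn. I'll rewind for a third stroke.

{"op": "carry_out", "data": {"deltas": [[0,-0.6,-0.2,0,0,0,0],[0,-0.2,-1.2,0,0,0,0],[0,0,-1.4,0,0,0,0],[0,0,-1.2,0,0,-0.12,0],[0,0,0,0,0,-0.12,0],[0,0,0,0,0,-0.12,0],[0,0,0,0,0,-0.12,0],[0,0,0,0,0,-0.12,0]]}}

```text
time: 17.02
tool_pos: [0.5375, -0.0327, 0.114]
tool_rot: [-3.141, -0.0, -0.916]
contact_force: [0.5, -0.5, -0.0]
opening: 0.0007
grip_force: 0.0
```

{"op": "carry_out", "data": {"deltas": [[0,0,0,0,0,-0.12,0],[0,0,0,0,0,-0.12,0],[0,0,0,0,0,-0.12,0],[0,0,0,0,0,-0.12,0],[0,0,0,0,0,-0.12,0],[0,0,0,0,0,-0.12,0],[0,0,0,0,0,-0.12,0],[0,0,0,0,0,-0.12,0]]}}

```text
time: 17.68
tool_pos: [0.5375, -0.0327, 0.1138]
tool_rot: [3.141, -0.0, 0.044]
contact_force: [-0.2, -0.1, -0.7]
opening: 0.0007
grip_force: 0.0
```

{"op": "carry_out", "data": {"deltas": [[0,0,0,0,0,-0.12,0],[0,0,0,0,0,-0.12,0],[0,0,0,0,0,-0.12,0],[0,0,0,0,0,-0.12,0],[0,0,0,0,0,-0.12,0],[0,0,0,0,0,-0.12,0],[0,0,0,0,0,-0.12,0],[0,0,0,0,0,-0.12,0]]}}

```text
time: 18.35
tool_pos: [0.5375, -0.0327, 0.1139]
tool_rot: [3.141, -0.0, 1.004]
contact_force: [0.6, -0.2, 0.1]
opening: 0.0004
grip_force: 0.0
```

```bash
python3 - <<'E'
from m import *
psi=1.97
rows([*target(psi),.11],psi,8)
E
```

```text
q6 0.36 yaw 1.004 pos [ 0.5375 -0.0327  0.1139]
[0.04, -0.96, 0.05] rz -0.121
[0.16, -0.95, 0.05] rz -0.121
[0.27, -0.92, 0.05] rz -0.121
[0.38, -0.88, 0.05] rz -0.121
[0.48, -0.83, 0.05] rz -0.121
[0.58, -0.77, 0.05] rz -0.121
[0.67, -0.69, 0.05] rz -0.121
[0.75, -0.61, 0.05] rz -0.121
```

{"op": "carry_out", "data": {"deltas": [[0.04,-0.96,0.04,0,0,-0.12,0],[0.16,-0.95,0.04,0,0,-0.12,0],[0.27,-0.92,0.04,0,0,-0.12,0],[0.38,-0.88,0.04,0,0,-0.12,0],[0.48,-0.83,0.04,0,0,-0.12,0],[0.58,-0.77,0.04,0,0,-0.12,0],[0.67,-0.69,0.04,0,0,-0.12,0],[0.75,-0.61,0.04,0,0,-0.12,0]]}}

```text
time: 19.02
tool_pos: [0.4746, 0.0124, 0.1107]
tool_rot: [3.141, 0.0, 1.964]
contact_force: [0.5, 0.6, 0.6]
opening: 0.0005
grip_force: 0.0
```

```bash
python3 - <<'E'
from m import *
s=robot.observe();y=s["tool_rot"][2]
rows([*target(y),.074],y,1)
c=cams.read_camera("side");cv2.imwrite("pics/s6.png",cv2.resize(c["image"][160:230,240:330],None,fx=8,fy=8,interpolation=cv2.INTER_CUBIC))
E
```

```text
q6 -0.53 yaw 1.964 pos [0.4746 0.0124 0.1107]
[-0.09, -0.05, 3.67] rz -0.0
```

View pics/s6.png

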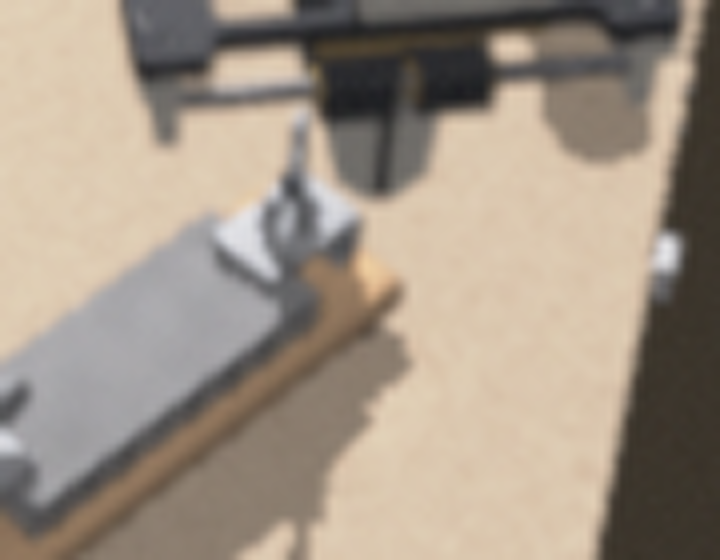

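The wings sit at about (300,120)–(285,240), slightly further clockwise, with the tip clear at (380,180) and the holder unmoved. I'll descend and push.

{"op": "carry_out", "data": {"deltas": [[-0.08,-0.1,0.8,0,0,0,0],[0,0,0.9,0,0,0,0],[0,0,0.9,0,0,0,0],[0,0,0.7,0,0,0,0],[0,0,0.4,0,0,0,0],[0,0.04,0,0,0,0,0],[0.17,0.23,0,0,0,0.08,0],[0.17,0.23,0,0,0,0.08,0]]}}

```text
time: 19.73
tool_pos: [0.4776, 0.0159, 0.0734]
tool_rot: [-3.141, -0.0, 1.79]
contact_force: [-0.7, -0.2, -0.0]
opening: 0.0004
grip_force: 0.0
```

{"op": "carry_out", "data": {"deltas": [[0.17,0.23,0,0,0,0.08,0],[0.17,0.23,0,0,0,0.08,0],[0.13,0.17,0,0,0,0.06,0],[0.13,0.17,0,0,0,0.06,0],[0.13,0.17,0,0,0,0.06,0],[0,0,0,0,0,0,0],[0,0,0,0,0,0,0],[0,0,0,0,0,0,0]]}}

```text
time: 20.4
tool_pos: [0.4864, 0.024, 0.0735]
tool_rot: [3.142, -0.0, 1.456]
contact_force: [0.7, -0.8, 0.7]
opening: 0.0003
grip_force: 0.0
```

{"op": "carry_out", "data": {"deltas": [[0.11,0.14,0,0,0,0.05,0],[0.11,0.14,0,0,0,0.05,0],[0.11,0.14,0,0,0,0.05,0],[0.11,0.14,0,0,0,0.05,0],[0.11,0.14,0,0,0,0.05,0],[0.11,0.14,0,0,0,0.05,0],[0,0,0,0,0,0,0],[0,0,0,0,0,0,0]]}}

```text
time: 21.07
tool_pos: [0.4958, 0.0285, 0.0735]
tool_rot: [-3.141, -0.0, 1.157]
contact_force: [0.4, 0.5, 0.5]
opening: 0.0004
grip_force: 0.4
```

{"op": "carry_out", "data": {"deltas": [[0.11,0.14,0,0,0,0.05,0],[0.11,0.14,0,0,0,0.05,0],[0.11,0.14,0,0,0,0.05,0],[0.11,0.14,0,0,0,0.05,0],[0.11,0.14,0,0,0,0.05,0],[0.11,0.14,0,0,0,0.05,0],[0,0,0,0,0,0,0],[0,0,0,0,0,0,0]]}}

```text
time: 21.73
tool_pos: [0.5066, 0.0298, 0.0736]
tool_rot: [3.141, -0.0, 0.858]
contact_force: [-0.6, 1.7, 1.3]
opening: 0.001
grip_force: 0.5
```

```bash
python3 - <<'E'
from m import *
s=robot.observe();y=s["tool_rot"][2];print(s["contact_force"],s["torque"])
rows([*target(y),.0735],y,1)
E
```

```text
[-0.644941    1.67240311  1.29292208] [0.11067491 0.11362438 0.03889938]
q6 0.62 yaw 0.858 pos [0.5066 0.0298 0.0736]
[0.02, 0.06, 0.01] rz -0.0
```

{"op": "carry_out", "data": {"deltas": [[0.11,0.14,0,0,0,0.05,0],[0.11,0.14,0,0,0,0.05,0],[0.11,0.14,0,0,0,0.05,0],[0.11,0.14,0,0,0,0.05,0],[0,0,0,0,0,0,0],[0,0,0,0,0,0,0],[0,0,0,0,0,0,0],[0,0,0,0,0,0,0]]}}

```text
time: 22.4
tool_pos: [0.5128, 0.0295, 0.0734]
tool_rot: [-3.14, 0.001, 0.657]
contact_force: [-2.8, 4.4, 2.4]
opening: 0.0001
grip_force: 2.5
```

{"op": "carry_out", "data": {"deltas": [[0.05,0.1,0,0,0,0.02,0],[0.05,0.1,0,0,0,0.02,0],[0,0,0,0,0,0,0],[0,0,0,0,0,0,0],[0,0,0,0,0,0,0],[0,0,0,0,0,0,0],[0,0,0,0,0,0,0],[0,0,0,0,0,0,0]]}}

```text
time: 23.07
tool_pos: [0.5142, 0.0292, 0.0734]
tool_rot: [-3.138, 0.001, 0.617]
contact_force: [-3.6, 7.0, 2.6]
opening: 0.0003
grip_force: 4.4
```

The force climbed steeply to about 8 N with almost no motion, so this is the hard stop. I'll back off, lift clear and check.

{"op": "carry_out", "data": {"deltas": [[0,-0.6,0,0,0,0,0],[0,-0.3,-1.2,0,0,0,0],[0,0,-2,0,0,0,0],[0,0,-3,0,0,0,0],[0,0,-4,0,0,0,0],[0,-3,-2,0,0,0,0],[0,-4,0,0,0,0,0],[0,-4,0,0,0,0,0]]}}

```text
time: 23.73
tool_pos: [0.4475, 0.1253, 0.1971]
tool_rot: [3.139, -0.004, 0.614]
contact_force: [-0.0, 0.6, -0.9]
opening: 0.0005
grip_force: 0.0
```

{"op": "carry_out", "data": {"deltas": [[0,-4,0,0,0,0,0],[0,-4,0,0,0,0,0],[0,-4,0,0,0,0,0],[-3,0,0,0,0,0,0],[-3,0,0,0,0,0,0],[0,0,0,0,0,0,0],[0,0,0,0,0,0,0],[0,0,0,0,0,0,0]]}}

```text
time: 24.4
tool_pos: [0.3299, 0.1886, 0.196]
tool_rot: [3.141, -0.002, 0.615]
contact_force: [0.6, 0.3, 0.7]
opening: 0.0005
grip_force: 0.0
```

```bash
python3 - <<'E'
from m import *
for n,box in(("top",(150,225,190,290)),("side",(170,245,205,300))):
    c=cams.read_camera(n);W=pts(c);r0,r1,c0,c1=box
    w=W[r0:r1,c0:c1];f=w.reshape(-1,3);f=f[np.isfinite(f).all(1)]
    b=f[(f[:,2]>.014)&(f[:,2]<.1)];print(n,cv2.minAreaRect(b[:,:2].astype(np.float32)*1000))
    k,l=cv2.connectedComponents(np.uint8(np.nan_to_num(w[...,2])>.058)*255)
    for i in range(1,k):
        q=w[l==i]
        if len(q)<8: continue
        m=q.mean(0);u,s,v=np.linalg.svd((q-m)[:,:2]);print(len(q),m.round(4),np.percentile(q[:,2],[50,80,95]).round(4),np.degrees(np.arctan2(v[0,1],v[0,0])).round(1))
    cv2.imwrite(f"pics/{n}9.png",cv2.resize(c["image"][r0:r1,c0:c1],None,fx=7,fy=7,interpolation=cv2.INTER_CUBIC))
E
```

```text
top ((553.0859375, 65.51283264160156), (248.32070922851562, 76.95952606201172), 58.88339614868164)
92 [0.5975 0.1407 0.0691] [0.07   0.0748 0.0786] -121.2
97 [ 0.5066 -0.0094  0.069 ] [0.0685 0.0752 0.0785] -120.7
side ((548.9336547851562, 70.74369049072266), (249.30755615234375, 77.65375518798828), 57.52540588378906)
87 [ 0.504  -0.0044  0.0674] [0.0674 0.0722 0.075 ] 58.5
100 [0.5959 0.1471 0.0681] [0.0674 0.0732 0.0763] 57.2
```

View pics/side9.png

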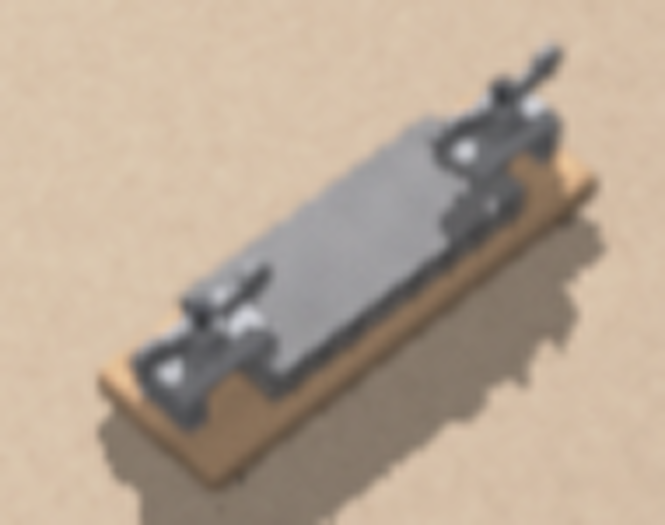

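The side view shows both nuts at the same height and lying along the holder, loose at (500,95) and tight at (205,310). In the top view both wing lines read about 59° and both tops about 78.5 mm. The holder hasn't moved. Handing in.

```bash
python3 -c "
from cell import robot
print(robot.hand_in())"
```

```text
the job is handed in; nothing more can be done
None
```

I turned the loose wing nut clockwise in three strokes until it hit its hard stop on the plate, and handed the job in; the hand-in gave no verdict. The final camera check shows it level and aligned with the other nut, with the tight nut and holder unmoved; the cup, jar and tape measure were far from the work and I did not re-measure them.

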